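Proof-load a bonded test piece on the spring-gauge rig

TASK

Proof-load the longer of the two glued test pieces: hang it in the two forks of the small test rig, T-heads outside the forks, and let go of it; then draw the black grip of the spring gauge out until the pointer stands between the two long lines of the scale, keep it there for a good second without ever going past the further line, and ease the grip gently back until the gauge stands at zero (do not let it snap back). Then take the piece out and lay it flat on the sheet of the clipboard without dropping it, leaving everything else where it lies.

Things in the scene. Friction and masses are not known exactly. Their poses are not given: they have to be found in the camera images.
- piece: The longer glued test piece: flat I-shaped bar with a T-head at each end, half bright aluminium, half dark steel; 150 x 36 x 16 mm, about 0.2 kg. Shank 14 mm wide and 120 mm long between the heads; heads 15 mm long, 36 mm wide. Origin at its centre, y along its length, z through its thickness. Starts flat on the table. Either end fits either fork.
- piece_short: A shorter test piece of the same make, 104 x 36 x 16 mm, shank only 74 mm long between its heads: not to be tested, to be left where it lies. Origin at its centre, y along its length.
- rig: Proof-load rig, fixed on the table: base plate 346 x 90 mm, top 12 mm above the table, a fixed fork near its -y end, a carriage on two rods. Origin on the table under its middle, y = pull direction (grip at +y). A hung piece lies along rig y at x = 0, level, its centre 53 mm above the table and at rig y between -0.100 + carriage and -0.070. Between the forks nothing is higher than 39 mm.
- fixed_fork (a point): Middle of the slot floor of the fixed fork at its outer (-y) face: rig (0, -0.130, 0.045). Both forks are upright plates 8 mm thick along y, 50 mm wide, with a 20 mm wide slot on the centre line, open at the top and flared there to about 43 mm; slot floor 45 mm, top 79 mm above the table. One head of the piece lies beyond it, towards -y.
- moving_fork (a point): Middle of the slot floor of the moving fork, on the carriage, at its outer (+y) face: rig (0, -0.040 + carriage, 0.045). The other head of the piece lies beyond it, towards +y, where 50 mm of free length is left before the gauge case.
- carriage (a joint): Slide of the carriage along rig y, 0 to 0.040 m, 0 nearest to the fixed fork; about 1 N of friction, no spring. It carries the moving fork and the gauge. The 120 mm piece is taut between the forks at about 0.030; starts between 0 and 0.018.
- gauge (a joint): Gauge reading: travel of rod, pointer and grip out of the gauge case along rig y, 0 (home) to 0.075 m. Spring: 0.9 N at 0, 220 N/m more (12.5 N at 0.0525). White scale on top of the case on the side towards the robot, short lines every 5 mm, the two long lines at 0.045 and 0.060. A pull first brings the carriage along until the piece is taut, then draws out the gauge.
- grip (a point): Point to pinch on the black pull grip: an upright plate 12 mm thick (along rig y), 60 mm wide (along rig x), 38 to 104 mm above the table; this point is at its centre, 85 mm above the table, at rig (0, 0.165 + carriage + gauge). The 10 mm rod joins it at 47 mm height; the gauge case (top 61 mm, pointer 64 mm high) ends 37 mm before it when home.
- clipboard: Brown clipboard with a white sheet, fixed flat on the table, 310 x 225 mm, board 3 mm thick; origin under its centre, x along its length with the metal clip at +x (from x = 0.105 on, 14 mm high). The sheet reaches from x = -0.15 to 0.10.
- marker: Felt marker, 129 x 13 mm, lying on the clipboard along its long edge nearest the robot. Leave it.
- bit_driver: Stubby bit driver, black ribbed grip, 131 x 24 mm, lying on the table at the left, in front of a closed beige unit (fixed, 147 mm tall, about 375 mm along y and 253 mm along x, centred near x 0.62, y 0.46) that stands left of the rig. Leave it.
- pliers: Pliers with blue handles, 163 x 53 mm, 13 mm high, on the table in front of the rig. Leave them.
- tube_white: White plastic tube, 190 mm long, 19 mm thick, lying behind the rig. Leave it.
- solder_reel: Reel of solder wire standing on its flange, 52 mm across, 42 mm high, in front of the rig. Leave it.

How it is judged (in metres and radians):
On the way, in this order (a step that is already met when the one before it is completed fails the run):
1. the long piece hangs in both forks, heads outside, and is let go (z of piece in the frame of rig between 0.049 and 0.057 m and y of piece in the frame of rig between -0.104 and -0.066 m and x of piece in the frame of rig between -0.008 and 0.008 m and angle between the y axis of piece and the y axis of rig, either way round below 0.12 rad and contact force between the fingers and piece below 0.3 N), for 0.2 s.
2. the pointer stands between the two long lines, the piece bearing the load, for a second (value of joint gauge between 0.045 and 0.06 m and contact force between piece and carriage above 5 N), for 1 s.
3. the gauge is back at zero with the piece still in the forks (value of joint gauge below 0.005 m and z of piece in the frame of rig between 0.047 and 0.059 m and y of piece in the frame of rig between -0.106 and -0.064 m), for 0.1 s.
At the end, for the whole second after the job is handed in: The long piece lies flat (within 0.08 rad) and at rest on the clipboard's board, its centre over the sheet, not on the clip or marker; the gauge stands at zero (under 5 mm) (x of piece in the frame of clipboard between -0.145 and 0.105 m and y of piece in the frame of clipboard between -0.1 and 0.1 m and height (world z) of piece between 0.008 and 0.0145 m and angle between piece's own z axis and vertical below 0.08 rad and linear speed of piece below 0.01 m/s and value of joint gauge below 0.005 m); the robot touches nothing.
It fails at once if the gauge is pulled past the further long line (by more than 3 mm) (value of joint gauge above 0.063 m).
It fails at once if the gauge snaps back (faster than 0.4 m/s) (velocity of joint gauge below -0.4 m/s).
It fails at once if the piece is dropped or thrown (over 0.7 m/s with no finger on it) (linear speed of piece above 0.7 m/s and contact force between the fingers and piece below 0.1 N).
It fails at once if another thing is shifted by more than 25 mm (distance of any of piece_short, marker, bit_driver, pliers, solder_reel, tube_white from where it was at the start of the episode above 0.025 m).
It also fails if it takes over 72 s, if anything falls off the work surface, if the arm or the gripper's body presses on something with over 40 N, if the wrist force passes 120 N, or if a joint passes its speed limit or range.

ROBOT

A 6-joint arm with a two-finger parallel gripper is mounted at the origin on a cart in front of the work surface, level with it; the furniture and walls round the work are solid. World frame = base frame: x ahead of the robot, y to its left, z up, the work surface at z = 0. Lengths are in mm, angles in rad, forces in N, time in s.
With the tool pointing down it reaches from about 400 to 825 mm from the base axis. Payload 7 kg.
Tool frame: the origin (TCP) lies where the fingers leave the gripper's body, on its centre line; the fingertips stand 66 mm ahead of it and the grasp point (between the pads) lies 47 mm ahead of it; z points along the fingers, y is the line along which they close (so a half turn about z gives the same grasp; the last joint's range is limited). The gripper opens to 88 mm and grips with 3 to 60 N. Pads are 19 mm wide; open, the fingers measure 130 mm over their backs; the gripper's body (78 mm by 193 mm) begins 47 mm behind the grasp point.
Start: joints at [-0.901, 0.359, 0.012, 0, -1.224, -0.288], TCP at [251.472, -626.385, 292.161] pointing down, gripper open.
Joint ranges: [-3.07, 3.07], [-1.43, 2.12], [-1.02, 1.25], [-3.03, 1.67], [-3.05, -0], [-3.03, 3.03]. Speed limits (rad/s): [2.39, 2.39, 3.01, 3.14, 3.14, 3.14].

INTERFACE

Orientations are given as a unit quaternion [x, y, z, w].
In Python, from cell import r gives the robot as it stands.
- The arm moves only by the shell command python3 jog.py 'ROWS' [FORCE]. ROWS is a JSON list of rows, 1 to 12 of them, each of 5 numbers: the opening from 0.0 (shut) to 1.0 (fully open), then dx, dy, dz in fractions of the full range, 1 being 750 mm, then a turn about the tool's z in normalised numbers (1 is pi rad); each row is the pose to reach, as a shift and turn from the pose commanded when the command began, along the tool's axes at that moment; what a row does not reach only later rows make up. A row lasts 1/10 s, in which the tool goes at most 50 mm and 0.15 rad, less where a joint would pass 70% of its speed; a pose out of reach is approached as far as the arm can. The fingers move at their own pace and stop on an object; FORCE is the grip in N (left out, the last holds). Time passes only in rows, so rows that do not move let the fingers close. It prints the time, the measured TCP pose, the force, the opening and the grip force at its end. A shift or turn number past 1, either way, is cut back to 1. Input that does not fit is refused with a message, and nothing moves.
- r.get_state(): the state, without advancing time (a new reading comes with each control period).
- r.grab_frame(name): name is "scene" or "top" or "wrist"; returns a dict with "pixels" (384x512x3 uint8, blue, green, red), "mtx" (3x3 intrinsics, pixels), "dist_coeffs" ([k1, k2, p1, p2, k3] as OpenCV has them; the pictures are not rectified), "world_from_camera" (4x4, takes a point from camera to world coordinates). Camera axes: x right, y up, looking along -z (the intrinsics and any distortion apply to the point x, -y, -z); pixel columns grow to the right and rows downward; lengths in mm; the calibration is good to about 2 mm. A picture is of the moment at which its call begins. There is no depth.
- r.sign_off(): hands the job in; it is judged then, once.
The state is a dict: "time": time; "q": joint angles; "qvel": joint speeds; "joint_torque": joint torques, N m; "tcp_pos": TCP position; "orientation": TCP orientation; "wrist_force": force on the tool from outside, world axes, zero at the start; "moment": the same for the moment, N m; "gripper_width": opening from 0.0 (shut) to 1.0 (fully open); "grasp_force": force on a finger pad.
Only numpy, scipy, OpenCV 4.12 (cv2) and the standard library are available. Lean on these libraries where they do the work, as an engineer would, in place of code of your own. Each camera call takes 0.05 s, during which the arm holds its last target. There are 200 camera calls.

## Working session

There is one attempt and no reset: what is moved stays moved. The work goes in short steps, Python scripts to look and compute and a shell command to move; the robot and the scene stay as the last step left them, time stands still between calls to the robot, and variables do not carry over. Pictures are saved under pics/ and viewed, at most 15 in all, crops included, and the job is handed in when it is done.

```bash
ls; mkdir -p pics; python3 - <<'E'
from cell import r
import cv2
for n in("top","scene"):
    f=r.grab_frame(n); cv2.imwrite(f"pics/{n}0.png",f["pixels"]); print(n,f["mtx"],f["dist_coeffs"],f["world_from_camera"])
print(r.get_state())
E
```

```text
cell.py
jog.py
pics
top [[375.0785854    0.         251.03641163]
 [  0.         375.0785854  197.12190228]
 [  0.           0.           1.        ]] [0.03844884 0.         0.         0.         0.        ] [[-1.19155495e-02  9.91029029e-01 -1.33114549e-01  3.79667718e+02]
 [-9.99927162e-01 -1.20651956e-02 -3.17602057e-04 -5.44613683e+01]
 [-1.92080592e-03  1.33101068e-01  9.91100608e-01  1.00201675e+03]
 [ 0.00000000e+00  0.00000000e+00  0.00000000e+00  1.00000000e+00]]
scene [[489.74745319   0.         252.829148  ]
 [  0.         489.74745319 186.79665363]
 [  0.           0.           1.        ]] [-0.05479176  0.          0.          0.          0.        ] [[-4.72513708e-01  4.88309872e-01 -7.33678584e-01 -6.71015818e+02]
 [-8.81039296e-01 -2.82851652e-01  3.79163160e-01  5.32187135e+02]
 [-2.23730854e-02  8.25559454e-01  5.63871468e-01  9.94254268e+02]
 [ 0.00000000e+00  0.00000000e+00  0.00000000e+00  1.00000000e+00]]
{'time': 0.1, 'q': array([-9.00892627e-01,  3.59325441e-01,  1.11778558e-02, -3.16151871e-04,
       -1.22410583e+00, -2.88073411e-01]), 'qvel': array([-9.96560734e-05, -1.24763642e-03,  2.32739803e-03,  2.76213708e-03,
        1.43713620e-03, -9.88579804e-04]), 'joint_torque': array([ 6.30781269e-04, -5.84163630e+01,  2.93752688e+01,  7.01553673e+00,
        1.01409119e-02, -9.36079937e-05]), 'tcp_pos': array([ 251.36610528, -626.09396709,  291.32026717]), 'orientation': array([-1.89704596e-01,  9.81840931e-01,  7.15056563e-04, -2.03867910e-04]), 'wrist_force': array([ 0.04687904,  0.49872116, -0.87138984]), 'moment': array([-0.01960408,  0.01584024, -0.01250699]), 'grasp_force': 0.0, 'gripper_width': 1.0028730118948759}
```

View pics/top0.png

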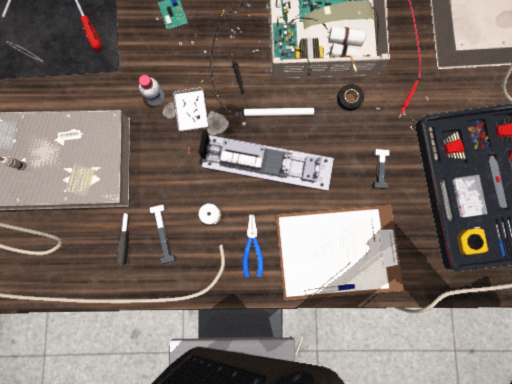

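View pics/scene0.png

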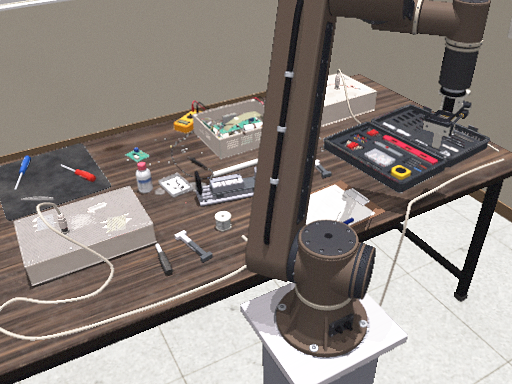

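```bash
cat > h.py <<'E'
from cell import r
import cv2, numpy as np
def w(f,uv,z):
    p=cv2.undistortPoints(np.array(uv,float).reshape(-1,1,2),f["mtx"],f["dist_coeffs"])[:,0]
    T=f["world_from_camera"]; d=np.c_[p[:,0],-p[:,1],-np.ones(len(p))]@T[:3,:3].T
    return T[:3,3]+d*((z-T[2,3])/d[:,2])[:,None]
def proj(f,P):
    T=f["world_from_camera"]; c=(np.atleast_2d(P)-T[:3,3])@T[:3,:3]
    return cv2.projectPoints(c*[1,-1,-1],np.zeros(3),np.zeros(3),f["mtx"],f["dist_coeffs"])[0][:,0]
E
python3 - <<'E'
import cv2,numpy as np
a=cv2.imread("pics/top0.png")
A=cv2.resize(a[125:200,190:345],None,fx=5,fy=5,interpolation=cv2.INTER_CUBIC)
B=np.zeros((225,800,3),np.uint8)
c=cv2.resize(cv2.rotate(a[200:268,145:180],cv2.ROTATE_90_COUNTERCLOCKWISE),None,fx=6,fy=6,interpolation=cv2.INTER_CUBIC)
B[:210,:408]=c
d=cv2.resize(a[200:305,270:405],None,fx=2.1,fy=2.1); B[:d.shape[0],420:420+d.shape[1]]=d
O=np.zeros((600,800,3),np.uint8);O[:375,:775]=A;O[375:]=B
cv2.imwrite("pics/c1.png",O)
E
```

```text
(no output)
```

View pics/c1.png

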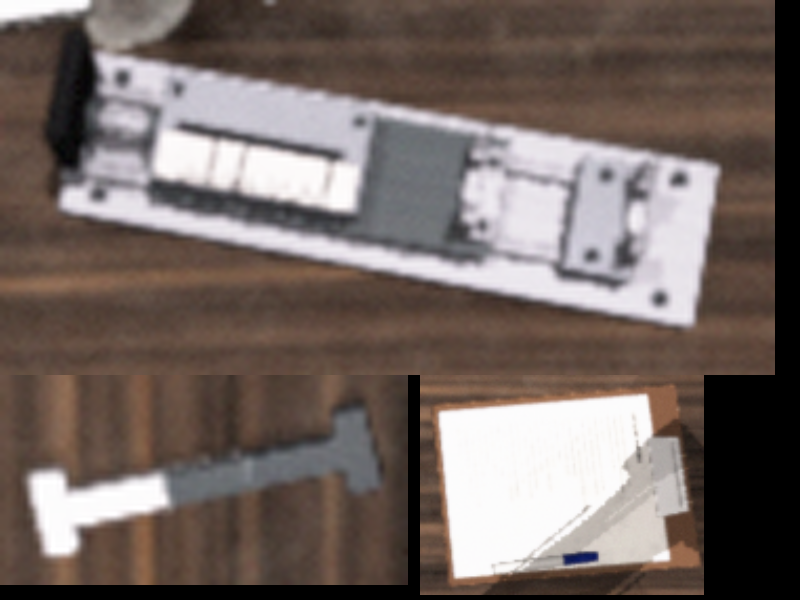

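```bash
cat > m.py <<'E'
from h import *
f=r.grab_frame("top")
C=np.array([(718,162),(695,326),(60,212),(92,50)])/5.+[190,125]-.4
c=w(f,C,12); print("rig",c.round(1), [np.linalg.norm(c[i]-c[i-1]).round(1) for i in range(4)])
o=c.mean(0); y=(c[2]-c[1])+(c[3]-c[0]); print(o, "yaw of y axis",np.arctan2(y[1],y[0]))
P=np.array([(27,475),(45,557),(381,488),(365,402)],float)
uv=np.c_[145+34.5-(P[:,1]-375)/6, 200+P[:,0]/6-.4]
c=w(f,uv,16); print("piece",c.round(1),[np.linalg.norm(c[i]-c[i-1]).round(1) for i in range(4)],c.mean(0))
y=(c[2]-c[1])+(c[3]-c[0]); print("yaw",np.arctan2(y[1],y[0]))
B=np.array([(432,405),(676,387),(702,567),(451,580)],float)
uv=(B-[420,375])/2.1+[270,200]
c=w(f,uv,3); print("clip",c.round(1),[np.linalg.norm(c[i]-c[i-1]).round(1) for i in range(4)],c.mean(0))
E
python3 m.py
```

```text
rig [[ 619.  -276.8   12. ]
 [ 529.8 -261.    12. ]
 [ 596.    77.9   12. ]
 [ 685.7   60.9   12. ]] [np.float64(344.2), np.float64(90.6), np.float64(345.3), np.float64(91.2)]
[607.62615049 -99.77966612  12.        ] yaw of y axis 1.3769106399809325
piece [[496.3 179.   16. ]
 [488.8 214.8  16. ]
 [342.9 181.4  16. ]
 [349.2 144.6  16. ]] [np.float64(151.1), np.float64(36.5), np.float64(149.6), np.float64(37.3)] [419.32600226 179.94545889  16.        ]
yaw -2.9140839485802936
clip [[ 466.8 -119.5    3. ]
 [ 486.2 -429.     3. ]
 [ 263.9 -446.     3. ]
 [ 250.6 -138.2    3. ]] [np.float64(217.0), np.float64(310.1), np.float64(222.9), np.float64(308.0)] [ 366.8823856  -283.15517966    3.        ]
```

```bash
cat >> h.py <<'E'
from scipy.spatial.transform import Rotation as R
def plan(*wps, p=None):   # each x y z(grasp) yaw of closing line; shift of each from the present pose
    s=r.get_state(); Q=R.from_quat(s["orientation"]).as_matrix()
    y0=np.arctan2(Q[1,1],Q[0,1]); p=s["tcp_pos"]
    print("t",s["time"],"grasp",(p+Q[:,2]*47).round(1),"yaw",y0.round(4),"q",s["q"].round(2),"w",round(s["gripper_width"],3))
    for x,y,z,a in wps:
        d=Q.T@(np.array([x,y,z+47])-p); t=-((a-y0+np.pi/2)%np.pi-np.pi/2)
        print(d.round(1),round(t,3))
E
python3 -c "
from h import *
plan((600,-150,230,1.798),(419,180,230,1.798),(500,150,150,1.798))"
```

```text
t 0.15 grasp [ 251.4 -626.1  244.4] yaw 1.9525 q [-0.9   0.36  0.01 -0.   -1.22 -0.29] w 1.0
[-500.9  312.    14.8] 0.155
[-455.8  685.7   15.3] 0.155
[-519.8  627.6   95.2] 0.155
```

Careful with the scale: shifts go in shares of 750 mm and turns go in shares of pi rad. That gives: -501 mm / 750 = -0.668, 312 mm / 750 = 0.416.

```bash
python3 jog.py '[[0.6, -0.668, 0.416, 0.02, 0], [0.6, -0.668, 0.416, 0.02, 0], [0.6, -0.668, 0.416, 0.02, 0], [0.6, -0.668, 0.416, 0.02, 0], [0.6, -0.668, 0.416, 0.02, 0], [0.6, -0.668, 0.416, 0.02, 0], [0.6, -0.668, 0.416, 0.02, 0], [0.6, -0.668, 0.416, 0.02, 0], [0.6, -0.668, 0.416, 0.02, 0], [0.6, -0.668, 0.416, 0.02, 0], [0.6, -0.668, 0.416, 0.02, 0], [0.6, -0.668, 0.416, 0.02, 0]]'
python3 jog.py '[[0.6, 0.06, 0.4987, 0.08, 0.0477], [0.6, 0.06, 0.4987, 0.08, 0.0477], [0.6, 0.06, 0.4987, 0.08, 0.0493], [0.6, 0.06, 0.4987, 0.08, 0.0493], [0.6, 0.06, 0.4987, 0.08, 0.0493], [0.6, 0.06, 0.4987, 0.08, 0.0493], [0.6, 0.06, 0.4987, 0.08, 0.0493], [0.6, 0.06, 0.4987, 0.08, 0.0493], [0.6, 0.06, 0.4987, 0.08, 0.0493], [0.6, 0.06, 0.4987, 0.08, 0.0493]]'
python3 - <<'E'
from h import *
f=r.grab_frame("wrist"); cv2.imwrite("pics/w1.png",f["pixels"]); print(f["world_from_camera"].round(2))
plan((419.3,180,21,1.798))
P=np.array([[419.3,180,16]]);print(proj(f,P))
E
```

```text
time: 1.35
tcp_pos: [601.3, -147.7, 276.9]
orientation: [-0.19, 0.982, 0.0, -0.0]
wrist_force: [-0.1, -0.9, -0.2]
gripper_width: 0.602
grasp_force: 0.0
time: 2.35
tcp_pos: [418.6, 180.7, 217.1]
orientation: [-0.114, 0.993, -0.0, -0.0]
wrist_force: [-0.3, -0.5, 0.9]
gripper_width: 0.599
grasp_force: 0.0
[[-2.3000e-01 -9.3000e-01 -2.9000e-01  3.3914e+02]
 [ 9.7000e-01 -2.2000e-01 -7.0000e-02  1.6080e+02]
 [ 0.0000e+00 -3.0000e-01  9.5000e-01  3.1090e+02]
 [ 0.0000e+00  0.0000e+00  0.0000e+00  1.0000e+00]]
t 2.4 grasp [419.  180.1 170.2] yaw 1.7985 q [ 0.84  0.06 -0.56  0.   -0.95 -2.18] w 0.598
[-2.000e-01 -1.000e-01  1.492e+02] 0.001
[[254.64918831 182.6938463 ]]
```

View pics/w1.png

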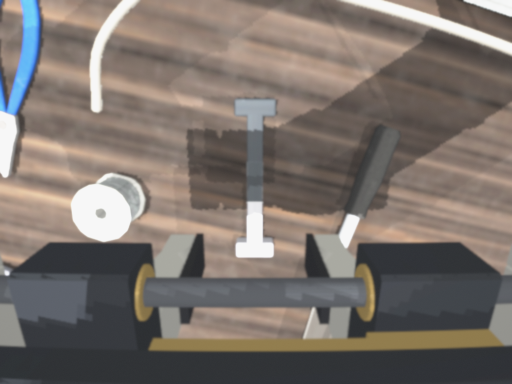

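```bash
python3 - <<'E'
from h import *
f=r.grab_frame("wrist")
c=w(f,[(236,99),(276,99),(236,257.5),(274,257.5)],16);print(c.round(1),c.mean(0),[np.linalg.norm(c[i]-c[j]).round(1) for i,j in((0,1),(2,3),(0,2),(1,3))])
e=c[2]+c[3]-c[0]-c[1];print(np.arctan2(e[1],e[0])+np.pi/2)
E
```

```text
[[351.2 147.2  16. ]
 [343.4 180.4  16. ]
 [498.3 178.9  16. ]
 [489.9 215.3  16. ]] [420.69476256 180.42050787  16.        ] [np.float64(34.1), np.float64(37.4), np.float64(150.5), np.float64(150.5)]
1.7940326966303755
```

In the tool's units: 148 mm / 750 = 0.1973, 140 mm / 750 = 0.1867.

```bash
python3 jog.py '[[0.6, -0.0013, 0, 0.0667, 0], [0.6, -0.0013, 0, 0.1267, 0], [0.6, -0.0013, 0, 0.1667, 0], [0.6, -0.0013, 0, 0.1867, 0], [0.6, -0.0013, 0, 0.1973, 0], [0.6, -0.0013, 0, 0.1973, 0], [0, -0.0013, 0, 0.1973, 0], [0, -0.0013, 0, 0.1973, 0], [0, -0.0013, 0, 0.1973, 0], [0, -0.0013, 0, 0.1973, 0], [0, -0.0013, 0, 0.1973, 0]]' 50
python3 jog.py '[[0, 0, 0, -0.0133, 0], [0, 0, 0, -0.0667, 0], [0, 0, 0, -0.1333, 0], [0, 0, 0, -0.1733, 0], [0, 0, 0, -0.1733, 0], [0, 0, 0, -0.1733, 0]]'
python3 - <<'E'
from h import *
f=r.grab_frame("wrist"); cv2.imwrite("pics/w2.png",f["pixels"])
o=np.array([607.6,-99.8]);a=1.377;u=np.array([np.cos(a),np.sin(a)])
g=o-76*u;h=o-190*u
plan((*g,160,a+np.pi/2))
E
```

```text
time: 3.55
tcp_pos: [420.1, 180.6, 69.6]
orientation: [-0.113, 0.994, 0.0, 0.0]
wrist_force: [-0.5, 0.5, -0.3]
gripper_width: 0.208
grasp_force: 0.0
time: 4.15
tcp_pos: [419.8, 180.4, 200.0]
orientation: [-0.113, 0.994, 0.001, 0.001]
wrist_force: [-0.4, -0.0, -3.2]
gripper_width: 0.15
grasp_force: 50.0
t 4.2 grasp [419.4 180.  152. ] yaw 1.7973 q [ 0.84  0.08 -0.58 -0.   -0.9  -2.18] w 0.155
[ -89.5 -384.3   -8.2] -1.15
```

View pics/w2.png

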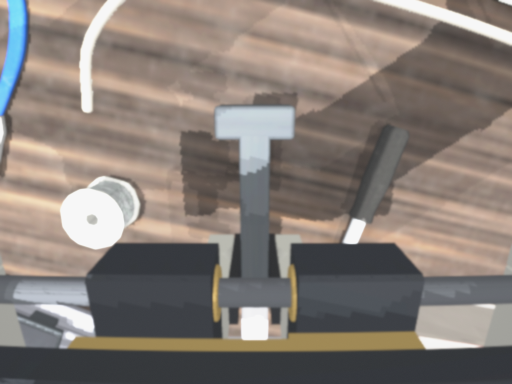

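```bash
python3 - <<'E'
from h import *
f=r.grab_frame("wrist"); s=r.get_state();Q=R.from_quat(s["orientation"]).as_matrix();g=s["tcp_pos"]+Q[:,2]*47
g_=cv2.cvtColor(f["pixels"],cv2.COLOR_BGR2GRAY).astype(int)
print(g_[125,205:225],g_[125,284:304]); print(g_[95:145,225])
print(g_[180,230:280])
for z in range(125,160,5):
    c=w(f,[(215,107),(294,107),(215,137),(294,137),(240,170),(270,170)],z)
    print(z,np.linalg.norm(c[0]-c[1]),np.linalg.norm(c[2]-c[3]),np.linalg.norm(c[0]-c[2]),np.linalg.norm(c[4]-c[5]),((c-g)@Q)[:4:2].round(1).tolist(),g[2])
E
```

```text
[126 126 126 128 129 129 131 131 132 138 156 177 191 201 205 206 206 206
 206 206] [202 202 201 201 201 200 196 188 174 155 132 115 109 108 106 105 104 103
 102 102]
[155 153 152 153 152 151 152 152 146 128 114 128 150 166 179 187 192 194
 198 201 202 202 203 203 206 206 206 205 205 205 206 206 207 208 208 210
 210 210 209 209 206 197 182 162 136 121 109  93  86  86]
[ 77  78  78  77  76  75  76  75  77  86  99 108 112 112 112 112 114 114
 114 113 113 113 112 113 112 112 112 112 111 111 110 110 110 110 111 111
 112 109 102  91  84  82  81  82  81  81  81  80  80  79]
125 38.56608033482647 39.51277664769465 14.647074947193495 15.427176024436429 [[73.2, -20.2, 26.5], [58.5, -20.7, 26.5]] 151.37588252511074
130 37.41667364313429 38.33515503067009 14.210539893284489 14.96739117717032 [[73.4, -19.6, 21.5], [59.2, -20.1, 21.5]] 151.37588252511074
135 36.26726695144211 37.157533413645474 13.77400483937553 14.507606329904222 [[73.7, -19.1, 16.5], [59.9, -19.5, 16.5]] 151.37588252511074
140 35.117860259749925 35.979911796620875 13.33746978546658 14.0478214826381 [[73.9, -18.5, 11.5], [60.6, -18.9, 11.5]] 151.37588252511074
145 33.96845356805776 34.80229017959629 12.900934731557628 13.588036635372017 [[74.2, -17.9, 6.5], [61.3, -18.3, 6.5]] 151.37588252511074
150 32.8190468763656 33.6246685625717 12.464399677648565 13.128251788105908 [[74.5, -17.4, 1.5], [62.0, -17.8, 1.5]] 151.37588252511074
155 31.669640184673437 32.44704694554711 12.027864623739614 12.668466940839814 [[74.7, -16.8, -3.5], [62.7, -17.2, -3.5]] 151.37588252511074
```

In the tool's units: 129 mm / 750 = 0.172, 124 mm / 750 = 0.1653.

```bash
python3 jog.py '[[0, 0, 0, 0.0667, 0], [0, 0, 0, 0.12, 0], [0, 0, 0, 0.1533, 0], [0, 0, 0, 0.1627, 0], [0, 0, 0, 0.1653, 0], [0, 0, 0, 0.1653, 0], [0.3, 0, 0, 0.1653, 0], [0.4, 0, 0, 0.1653, 0], [0.4, 0, 0, 0.1653, 0], [0.4, 0.02, 0, 0.1653, 0], [0.4, 0.02, 0, 0.172, 0], [0.4, 0.02, 0, 0.172, 0]]' 60
python3 jog.py '[[0, 0, 0, 0, 0], [0, 0, 0, 0, 0], [0, 0, 0, 0, 0], [0, 0, 0, 0, 0], [0, 0, 0, 0, 0], [0, 0, 0, 0, 0], [0, 0, 0, 0, 0], [0, 0, 0, -0.004, 0], [0, 0, 0, -0.04, 0], [0, 0, 0, -0.1067, 0], [0, 0, 0, -0.1733, 0], [0, 0, 0, -0.1733, 0]]'
cat > chk.py <<'E'
from h import *
f=r.grab_frame("wrist"); s=r.get_state();Q=R.from_quat(s["orientation"]).as_matrix();g=s["tcp_pos"]+Q[:,2]*47
G=cv2.cvtColor(f["pixels"],cv2.COLOR_BGR2GRAY).astype(int)
cv2.imwrite("pics/w%.2f.png"%s["time"],f["pixels"]); print(s["time"],g)
E
python3 chk.py; ls pics
```

```text
time: 5.45
tcp_pos: [405.5, 177.1, 70.2]
orientation: [-0.113, 0.994, 0.0, 0.0]
wrist_force: [0.2, 0.8, -0.0]
gripper_width: 0.4
grasp_force: 0.0
time: 6.65
tcp_pos: [407.7, 178.9, 206.6]
orientation: [-0.114, 0.993, 0.003, 0.004]
wrist_force: [0.1, 0.6, -3.0]
gripper_width: 0.151
grasp_force: 60.0
6.7 [406.58769514 178.24199831 156.47491441]
c1.png
scene0.png
top0.png
w1.png
w2.png
w6.70.png
```

View pics/w6.70.png

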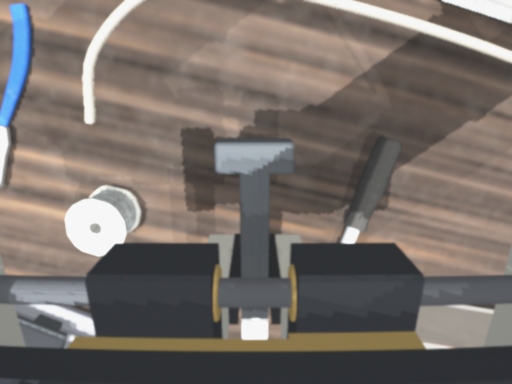

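```bash
cat >> chk.py <<'E'
def ed(v,a,b,side):  # subpixel strongest edge
    d=np.abs(np.diff(v[a:b])); i=d.argmax(); k=slice(max(i-2,0),i+3); return a+.5+np.average(np.arange(len(d))[k],weights=d[k])
E
python3 - <<'E'
exec(open("chk.py").read())
for row in (150,158,165):
    print(row,ed(G[row],205,228,0),ed(G[row],282,305,0))
print(ed(G[:,225],132,152,0),ed(G[:,225],160,190,0),ed(G[:,285],132,152,0),ed(G[:,285],160,190,0), ed(G[200],232,248,0),ed(G[200],262,278,0))
a=np.array([ed(G[160],205,228,0),160.]);b=np.array([ed(G[160],282,305,0),160.])
for z in range(130,160,4):
    c=w(f,[a,b,(225,142),(225,173),(ed(G[200],232,248,0),200),(ed(G[200],262,278,0),200)],z)
    print(z,np.linalg.norm(c[0]-c[1]).round(2),np.linalg.norm(c[4]-c[5]).round(2),((c-g)@Q)[2:4].round(1).tolist())
E
```

```text
6.75 [405.37651534 177.22434552 154.30736346]
150 214.53061224489795 292.17605633802816
158 214.87037037037038 292.5625
165 215.01851851851853 291.7307692307692
142.47674418604652 172.02325581395348 142.4764705882353 161.44117647058823 241.5 268.0
130 36.79 13.95 [[54.8, -15.1, 24.2], [38.9, -15.5, 24.2]]
134 35.91 13.62 [[55.5, -14.8, 20.2], [39.9, -15.1, 20.2]]
138 35.03 13.28 [[56.1, -14.4, 16.2], [40.9, -14.8, 16.2]]
142 34.14 12.95 [[56.7, -14.1, 12.2], [41.9, -14.4, 12.2]]
146 33.26 12.61 [[57.4, -13.7, 8.2], [42.9, -14.1, 8.2]]
150 32.38 12.28 [[58.0, -13.4, 4.2], [43.9, -13.7, 4.2]]
154 31.5 11.94 [[58.6, -13.1, 0.2], [45.0, -13.4, 0.2]]
158 30.61 11.61 [[59.2, -12.7, -3.8], [46.0, -13.0, -3.8]]
```

In the tool's units: 116 mm / 750 = 0.1547, 112 mm / 750 = 0.1493.

```bash
python3 jog.py '[[0, 0, 0, 0.0667, 0], [0, 0, 0, 0.12, 0], [0, 0, 0, 0.1493, 0], [0, 0, 0, 0.1547, 0], [0, 0, 0, 0.1547, 0], [0, 0, 0, 0.1547, 0]]' ; for i in 1 2; do python3 jog.py '[[0, 0, 0, 0.004, 0], [0, 0, 0, 0.004, 0]]' | egrep 'tcp|force'; done; python3 jog.py '[[0, 0, 0, 0.0027, 0], [0, 0, 0, 0.0027, 0]]'| egrep 'tcp|force'; python3 chk.py
```

```text
time: 7.35
tcp_pos: [405.7, 177.2, 84.7]
orientation: [-0.113, 0.994, 0.0, 0.0]
wrist_force: [0.1, -0.3, -1.3]
gripper_width: 0.151
grasp_force: 60.0
tcp_pos: [405.6, 177.3, 81.8]
wrist_force: [-0.7, -0.6, -1.7]
grasp_force: 60.0
tcp_pos: [405.4, 177.0, 78.3]
wrist_force: [-0.2, 0.2, -0.6]
grasp_force: 60.0
tcp_pos: [405.3, 176.9, 76.0]
wrist_force: [-1.2, -0.0, -0.9]
grasp_force: 60.0
8.0 [405.34640353 176.90934725  29.07106244]
```

In the tool's units: 2 mm / 750 = 0.0027.

```bash
for i in 1 2 3; do python3 jog.py '[[0, 0, 0, 0.0027, 0], [0, 0, 0, 0.0027, 0], [0, 0, 0, 0.0027, 0]]' | egrep 'tcp|wrist|ori'; done; python3 chk.py
```

```text
tcp_pos: [405.4, 176.9, 74.1]
orientation: [-0.113, 0.994, -0.0, -0.0]
wrist_force: [-0.4, 0.1, -2.0]
tcp_pos: [405.4, 176.9, 72.1]
orientation: [-0.113, 0.994, -0.0, -0.0]
wrist_force: [-1.1, 0.3, -2.0]
tcp_pos: [405.5, 177.1, 70.2]
orientation: [-0.113, 0.994, 0.0, 0.0]
wrist_force: [-0.3, 0.1, -1.0]
8.95 [405.52238821 177.10326112  23.19864543]
```

```bash
python3 - <<'E'
from h import *
o=np.array([607.6,-99.8]);a=1.377;u=np.array([np.cos(a),np.sin(a)])
plan((420,100,160,1.7973),(*(o-91*u),160,a+np.pi/2))
E
```

```text
t 8.95 grasp [405.5 177.1  23.2] yaw 1.7976 q [ 0.86  0.27 -0.76  0.   -0.54 -2.2 ] w 0.148
[   3.2  -78.3 -136.8] 0.0
[ -97.5 -398.3 -136.8] -1.15
```

In the tool's units: -398 mm / 750 = -0.5307, -375 mm / 750 = -0.5, -1.15 rad / 3.1416 = -0.3661.

```bash
python3 jog.py '[[0, 0, 0, -0.06, 0], [0, 0, 0, -0.12, 0], [0, 0, 0, -0.18, 0], [0, -0.0133, -0.0533, -0.1867, -0.0318], [0, -0.0293, -0.1147, -0.1867, -0.0796], [0, -0.0453, -0.18, -0.1867, -0.1273], [0, -0.0613, -0.2467, -0.1867, -0.1751], [0, -0.0773, -0.3133, -0.1867, -0.2228], [0, -0.0933, -0.38, -0.1867, -0.2706], [0, -0.1093, -0.4467, -0.1867, -0.3183], [0, -0.1227, -0.5, -0.1867, -0.3501], [0, -0.13, -0.5307, -0.1867, -0.3661]]' ; python3 jog.py '[[0, 0, 0, 0, 0], [0, 0, 0, 0, 0], [0, 0, 0, 0, 0]]' >/dev/null; python3 - <<'E'
exec(open("chk.py").read())
cv2.imwrite("pics/w3.png",f["pixels"])
o=np.array([607.6,-99.8]);a=1.377;u=np.array([np.cos(a),np.sin(a)]);v=np.array([u[1],-u[0]])
P=lambda x,y,z:[*(o+u*y+v*x),z]
print(proj(f,[P(0,-130,45),P(45,-173,12),P(-45,-173,12),P(25,-130,79),P(-25,-130,79),P(25,-40,79),P(-25,-40,79)]).round())
plan((*(o-91*u),160,a+np.pi/2))
E
```

```text
time: 10.15
tcp_pos: [579.4, -168.3, 209.8]
orientation: [-0.634, 0.774, 0.0, -0.0]
wrist_force: [1.2, 1.7, -1.4]
gripper_width: 0.155
grasp_force: 60.0
10.5 [ 578.5280979  -165.75265776  163.05159944]
[[232. 121.]
 [178.  65.]
 [287.  63.]
 [191. 126.]
 [266. 125.]
 [199. 249.]
 [266. 248.]]
t 10.5 grasp [ 578.5 -165.8  163.1] yaw 2.9374 q [ 0.05  0.3  -0.27 -0.   -1.   -0.25] w 0.155
[ 20.5 -16.    3. ] -0.01
```

View pics/w3.png

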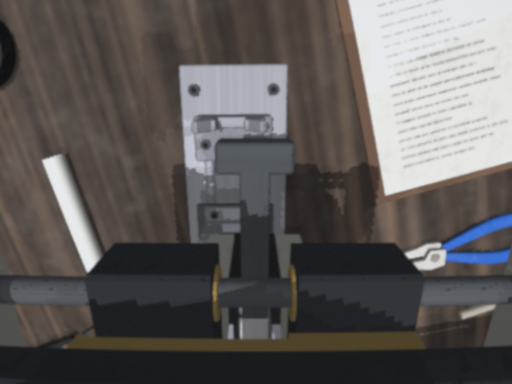

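In the tool's units: 20.5 mm / 750 = 0.0273, -16 mm / 750 = -0.0213, -0.01 rad / 3.1416 = -0.0032.

```bash
python3 jog.py '[[0, 0.0273, -0.0213, 0.004, -0.0032], [0, 0.0273, -0.0213, 0.004, -0.0032], [0, 0.0273, -0.0213, 0.004, -0.0032], [0, 0.0273, -0.0213, 0.004, -0.0032], [0, 0.0273, -0.0213, 0.004, -0.0032]]' ; python3 - <<'E'
exec(open("chk.py").read())
cv2.imwrite("pics/w4.png",cv2.resize(f["pixels"][40:240,150:320],None,fx=3,fy=3,interpolation=cv2.INTER_CUBIC))
o=np.array([607.6,-99.8]);a=1.377;u=np.array([np.cos(a),np.sin(a)]);v=np.array([u[1],-u[0]])
P=lambda x,y,z:[*(o+u*y+v*x),z]
print(proj(f,[P(0,-130,45),P(45,-173,12),P(-45,-173,12),P(25,-130,79),P(-25,-130,79),P(25,-40,79),P(-25,-40,79)]).round(1))
plan((*(o-91*u),160,a+np.pi/2))
E
```

```text
time: 11.0
tcp_pos: [590.4, -189.0, 207.5]
orientation: [-0.636, 0.772, -0.0, 0.0]
wrist_force: [0.5, 0.1, -2.0]
gripper_width: 0.149
grasp_force: 60.0
11.05 [ 590.46933051 -189.13325514  160.51645444]
[[254.  147.1]
 [199.9  89.1]
 [308.3  89.2]
 [216.9 155.6]
 [291.1 155.7]
 [220.8 273.3]
 [287.  273.4]]
t 11.05 grasp [ 590.5 -189.1  160.5] yaw 2.9484 q [ 0.    0.33 -0.23 -0.   -1.01 -0.2 ] w 0.152
[0.  0.4 0.5] 0.001
```

View pics/w4.png

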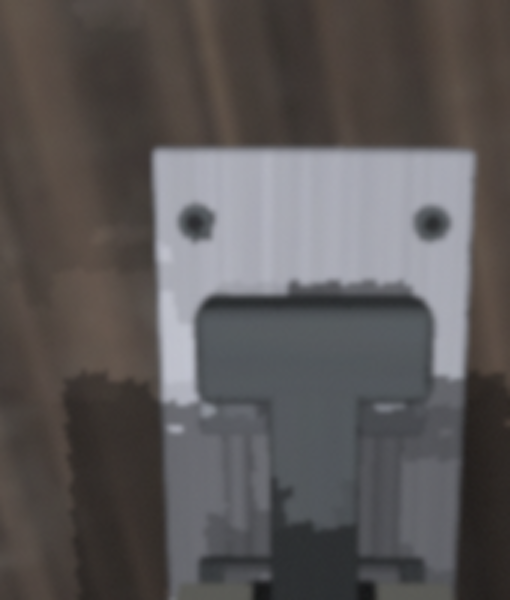

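```bash
python3 - <<'E'
from h import *
f=r.grab_frame("top")
o=np.array([607.6,-99.8]);a=1.377;u=np.array([np.cos(a),np.sin(a)]);v=np.array([u[1],-u[0]])
P=lambda x,y,z:[*(o+u*y+v*x),z]
T=cv2.imread("pics/top0.png")
for y in(-130,-122,-48,-40,-30,-22): print(y,((proj(f,[P(25,y,79),P(-25,y,79)])-[190,125])*5).round().tolist())
for y in (165,165+9,165+18):print(y,((proj(f,[P(30,y+6,104),P(-30,y+6,104),P(30,y-6,104)])-[190,125])*5).round().tolist())
E
```

```text
-130 [[657.0, 152.0], [641.0, 249.0]]
-122 [[641.0, 150.0], [625.0, 246.0]]
-48 [[496.0, 124.0], [479.0, 220.0]]
-40 [[480.0, 121.0], [463.0, 217.0]]
-30 [[461.0, 118.0], [443.0, 213.0]]
-22 [[445.0, 115.0], [428.0, 211.0]]
165 [[66.0, 23.0], [42.0, 140.0], [89.0, 28.0]]
174 [[48.0, 20.0], [24.0, 137.0], [72.0, 24.0]]
183 [[30.0, 17.0], [6.0, 133.0], [54.0, 21.0]]
```

In the tool's units: 90 mm / 750 = 0.12, 89 mm / 750 = 0.1187.

```bash
python3 jog.py '[[0, 0.0107, 0.0005, 0.0267, 0], [0, 0.0107, 0.0005, 0.0533, 0], [0, 0.0107, 0.0005, 0.0733, 0], [0, 0.0107, 0.0005, 0.0867, 0], [0, 0.0107, 0.0005, 0.1, 0], [0, 0.0107, 0.0005, 0.1093, 0], [0, 0.0107, 0.0005, 0.116, 0], [0, 0.0107, 0.0005, 0.1187, 0], [0, 0.0107, 0.0005, 0.12, 0], [0, 0.0107, 0.0005, 0.12, 0]]' ; python3 chk.py
```

```text
time: 12.1
tcp_pos: [588.9, -197.6, 117.5]
orientation: [-0.635, 0.772, -0.0, 0.0]
wrist_force: [0.3, 1.0, -2.2]
gripper_width: 0.151
grasp_force: 60.0
12.15 [ 588.91826621 -197.63147449   70.62955282]
```

In the tool's units: 2 mm / 750 = 0.0027.

```bash
python3 jog.py '[[0, 0, 0, 0.0027, 0], [0, 0, 0, 0.0027, 0], [0, 0, 0, 0.0027, 0], [0.2, 0, 0, 0.0027, 0], [0.2, 0, 0, 0.0027, 0], [0.3, 0, 0, 0.0027, 0], [0.5, 0, 0, 0.0027, 0], [0.5, 0, 0, 0.0027, 0], [0.5, 0, 0, 0.0027, 0]]' ; python3 jog.py '[[0.5, 0, 0, -0.0267, 0], [0.5, 0, 0, -0.0667, 0], [0.5, 0, 0, -0.1333, 0], [0.5, 0, 0, -0.1333, 0], [0.5, 0, 0, -0.1333, 0]]'; python3 - <<'E'
exec(open("chk.py").read())
cv2.imwrite("pics/w5.png",f["pixels"])
o=np.array([607.6,-99.8]);a=1.377;u=np.array([np.cos(a),np.sin(a)])
plan((*(o-20*u),190,a+np.pi/2),(*(o+165*u),190,a))
E
```

```text
time: 13.05
tcp_pos: [588.7, -197.6, 115.3]
orientation: [-0.635, 0.772, -0.0, 0.0]
wrist_force: [-0.1, -0.3, 0.2]
gripper_width: 0.475
grasp_force: 0.0
time: 13.55
tcp_pos: [589.3, -197.6, 217.0]
orientation: [-0.635, 0.772, -0.001, 0.001]
wrist_force: [-0.7, 0.7, -2.1]
gripper_width: 0.504
grasp_force: 0.0
13.6 [ 588.5528765  -197.48995796  168.44841824]
t 13.6 grasp [ 588.6 -197.5  168.4] yaw 2.9475 q [-0.01  0.33 -0.22 -0.   -1.02 -0.18] w 0.5
[-79.6   0.1 -21.5] -0.0
[-2.646e+02  2.000e-01 -2.140e+01] 1.57
```

View pics/w5.png

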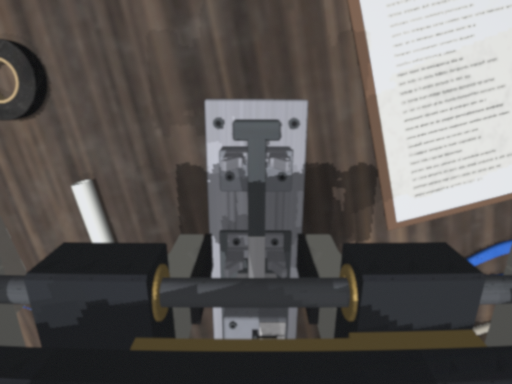

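In the tool's units: -264.6 mm / 750 = -0.3528, -264 mm / 750 = -0.352, 1.57 rad / 3.1416 = 0.4997.

```bash
python3 jog.py '[[0.5, -0.0267, 0, -0.0267, 0.0446], [0.5, -0.06, 0, -0.0267, 0.0891], [0.5, -0.0933, 0, -0.0267, 0.1337], [0.5, -0.1267, 0, -0.0267, 0.1783], [0.5, -0.16, 0, -0.0267, 0.2228], [0.5, -0.1933, 0, -0.0267, 0.2674], [0.5, -0.2267, 0, -0.0267, 0.3119], [0.5, -0.26, 0, -0.0267, 0.3565], [0.5, -0.2933, 0, -0.0267, 0.4011], [0.5, -0.3267, 0, -0.0267, 0.4456], [0.5, -0.352, 0, -0.0267, 0.4902], [0.5, -0.3528, 0, -0.0267, 0.4997]]' ;python3 jog.py '[[0.5, 0, 0, 0, 0], [0.5, 0, 0, 0, 0], [0.5, 0, 0, 0, 0]]' >/dev/null; python3 - <<'E'
exec(open("chk.py").read())
cv2.imwrite("pics/w6.png",f["pixels"])
o=np.array([607.6,-99.8]);a=1.377;u=np.array([np.cos(a),np.sin(a)]);v=np.array([u[1],-u[0]])
P=lambda x,y,z:[*(o+u*y+v*x),z]
print(proj(f,[P(30,159,104),P(-30,159,104),P(30,171,104),P(-30,171,104)]).round())
plan((*(o+165*u),88,a))
E
```

```text
time: 14.8
tcp_pos: [639.4, 64.1, 233.2]
orientation: [0.098, 0.995, -0.001, -0.001]
wrist_force: [-0.3, -0.4, 0.4]
gripper_width: 0.503
grasp_force: 0.0
15.15 [639.41290687  61.49076571 187.83694767]
[[249. 246.]
 [249. 167.]
 [265. 246.]
 [266. 167.]]
t 15.15 grasp [639.4  61.5 187.8] yaw 1.3779 q [ 0.4   0.35 -0.14 -0.   -1.08 -2.16] w 0.499
[ 0.1  0.6 99.8] 0.001
```

View pics/w6.png

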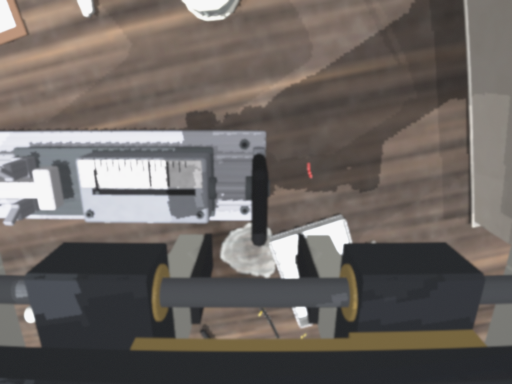

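In the tool's units: 98 mm / 750 = 0.1307, 1.5 mm / 750 = 0.002.

```bash
python3 jog.py '[[0.5, 0, 0.002, 0.0533, 0], [0.5, 0, 0.002, 0.0933, 0], [0.5, 0, 0.002, 0.12, 0], [0.5, 0, 0.002, 0.1307, 0], [0.5, 0, 0.002, 0.1307, 0], [0, 0, 0.002, 0.1307, 0], [0, 0, 0.002, 0.1307, 0], [0, 0, 0.002, 0.1307, 0], [0, 0, 0.002, 0.1307, 0], [0, 0, 0.002, 0.1307, 0], [0, 0, 0.002, 0.1307, 0], [0, 0, 0.002, 0.1307, 0]]' 40; python3 jog.py '[[0, 0, 0, 0, 0], [0, 0, 0, 0, 0]]'; python3 chk.py
```

```text
time: 16.35
tcp_pos: [640.2, 63.7, 137.8]
orientation: [0.096, 0.995, 0.0, 0.0]
wrist_force: [-1.8, 1.7, 5.5]
gripper_width: 0.134
grasp_force: 40.0
time: 16.55
tcp_pos: [640.2, 63.7, 137.8]
orientation: [0.096, 0.995, 0.0, 0.0]
wrist_force: [-0.7, 1.1, 5.2]
gripper_width: 0.132
grasp_force: 40.0
16.6 [640.24591927  63.70642033  90.8261861 ]
```

Careful with the scale: shifts go in shares of 750 mm and turns go in shares of pi rad. That gives: 60 mm / 750 = 0.08, 58 mm / 750 = 0.0773.

```bash
python3 jog.py '[[0, 0, 0.0053, 0, 0], [0, 0, 0.0133, 0, 0], [0, 0, 0.0213, 0, 0], [0, 0, 0.0293, 0, 0], [0, 0, 0.0373, 0, 0], [0, 0, 0.0453, 0, 0], [0, 0, 0.0533, 0, 0], [0, 0, 0.0613, 0, 0], [0, 0, 0.0693, 0, 0], [0, 0, 0.0773, 0, 0], [0, 0, 0.08, 0, 0], [0, 0, 0.08, 0, 0]]'; cat > fu.py <<'E'
from h import *
f=r.grab_frame("wrist");s=r.get_state(); a=1.377;u=np.array([np.cos(a),np.sin(a)])
o=np.array([607.6,-99.8]); print(s["time"],"rig y of grip",(s["tcp_pos"][:2]-o)@u,"F",s["wrist_force"][:2]@u,s["wrist_force"][2])
cv2.imwrite("pics/g%.2f.png"%s["time"],f["pixels"])
E
python3 fu.py;python3 fu.py
```

```text
time: 17.8
tcp_pos: [651.7, 121.0, 137.8]
orientation: [0.096, 0.995, -0.001, 0.0]
wrist_force: [-0.5, -9.0, 6.2]
gripper_width: 0.132
grasp_force: 40.0
17.85 rig y of grip 224.94866382709301 F -7.37638539302346 5.716127257965539
17.9 rig y of grip 224.82622110481373 F -7.028177372987498 5.699091112704493
```

In the tool's units: 21.5 mm / 750 = 0.0287, 19 mm / 750 = 0.0253.

```bash
python3 jog.py '[[0, 0, 0.0053, 0, 0], [0, 0, 0.0107, 0, 0], [0, 0, 0.016, 0, 0], [0, 0, 0.0213, 0, 0], [0, 0, 0.0253, 0, 0], [0, 0, 0.0287, 0, 0], [0, 0, 0.0287, 0, 0], [0, 0, 0.0287, 0, 0]]'; python3 fu.py;python3 - <<'E'
import cv2,glob
p=sorted(glob.glob("pics/g18*.png"))[-1];a=cv2.imread(p)
cv2.imwrite("pics/gc.png",cv2.resize(a[130:240,0:260],None,fx=3,fy=3,interpolation=cv2.INTER_CUBIC))
E
```

```text
time: 18.7
tcp_pos: [655.6, 140.6, 137.7]
orientation: [0.097, 0.995, -0.002, -0.0]
wrist_force: [1.2, -13.7, 6.3]
gripper_width: 0.134
grasp_force: 40.0
18.75 rig y of grip 245.13330023737547 F -12.580618462135996 5.412731902064738
```

View pics/gc.png

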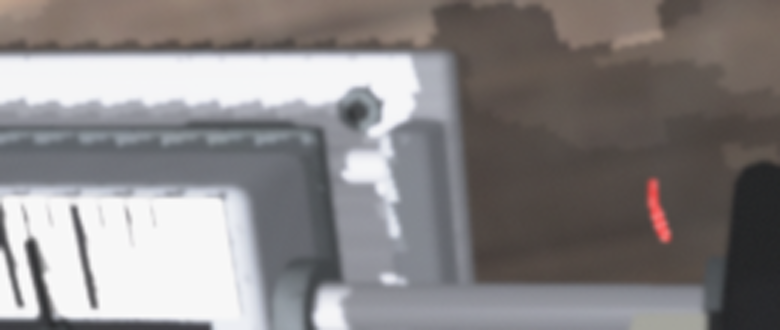

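In the tool's units: -49 mm / 750 = -0.0653, -46 mm / 750 = -0.0613.

```bash
python3 jog.py '[[0, 0, 0, 0, 0], [0, 0, 0, 0, 0], [0, 0, 0, 0, 0], [0, 0, 0, 0, 0], [0, 0, 0, 0, 0], [0, 0, 0, 0, 0], [0, 0, 0, 0, 0], [0, 0, 0, 0, 0], [0, 0, 0, 0, 0], [0, 0, 0, 0, 0], [0, 0, 0, 0, 0], [0, 0, 0, 0, 0]]'; python3 fu.py; python3 jog.py '[[0, 0, 0, 0, 0], [0, 0, -0.004, 0, 0], [0, 0, -0.0093, 0, 0], [0, 0, -0.016, 0, 0], [0, 0, -0.0227, 0, 0], [0, 0, -0.0293, 0, 0], [0, 0, -0.036, 0, 0], [0, 0, -0.0427, 0, 0], [0, 0, -0.0493, 0, 0], [0, 0, -0.056, 0, 0], [0, 0, -0.0613, 0, 0], [0, 0, -0.0653, 0, 0]]'; python3 jog.py '[[0, 0, -0.0027, 0, 0], [0, 0, -0.0053, 0, 0], [0, 0, -0.008, 0, 0], [0, 0, -0.0093, 0, 0], [0, 0, -0.0093, 0, 0], [0, 0, -0.0093, 0, 0]]'; python3 fu.py
```

```text
time: 19.95
tcp_pos: [655.6, 140.5, 137.7]
orientation: [0.097, 0.995, -0.002, -0.0]
wrist_force: [0.5, -12.8, 5.7]
gripper_width: 0.134
grasp_force: 40.0
20.0 rig y of grip 245.0009934856031 F -11.84153403124388 5.46060795289679
time: 21.2
tcp_pos: [646.4, 94.5, 137.8]
orientation: [0.097, 0.995, -0.0, 0.0]
wrist_force: [-0.6, -2.1, 5.6]
gripper_width: 0.131
grasp_force: 40.0
time: 21.8
tcp_pos: [645.2, 88.5, 137.8]
orientation: [0.096, 0.995, 0.0, 0.0]
wrist_force: [-0.7, 0.8, 5.1]
gripper_width: 0.137
grasp_force: 40.0
21.85 rig y of grip 192.0649920268918 F -0.45715397370500654 5.102276838284111
```

In the tool's units: -9 mm / 750 = -0.012, -6 mm / 750 = -0.008.

```bash
python3 jog.py '[[0, 0, -0.004, 0, 0], [0, 0, -0.008, 0, 0], [0, 0, -0.012, 0, 0], [0, 0, -0.012, 0, 0], [0, 0, -0.012, 0, 0], [0.2, 0, -0.012, 0, 0], [0.4, 0, -0.012, 0, 0], [0.5, 0, -0.012, 0, 0], [0.5, 0, -0.012, 0, 0], [0.5, 0, -0.012, 0, 0]]'; python3 fu.py; python3 jog.py '[[0.5, 0, 0, -0.0533, 0], [0.5, 0, 0, -0.1067, 0], [0.5, 0, 0, -0.1333, 0], [0.5, 0, 0, -0.1333, 0], [0.5, 0, 0, -0.1333, 0]]'; python3 fu.py; python3 - <<'E'
from h import *
o=np.array([607.6,-99.8]);a=1.377;u=np.array([np.cos(a),np.sin(a)])
plan((*(o-90*u),190,a+np.pi/2))
E
```

```text
time: 22.85
tcp_pos: [643.0, 79.7, 137.0]
orientation: [0.096, 0.995, -0.0, -0.0]
wrist_force: [0.4, -0.2, -0.4]
gripper_width: 0.478
grasp_force: 0.0
22.9 rig y of grip 182.94624563956972 F 0.9213753941151013 -0.381945663644239
time: 23.4
tcp_pos: [642.9, 79.8, 237.5]
orientation: [0.096, 0.995, 0.0, 0.0]
wrist_force: [0.0, 0.9, -0.6]
gripper_width: 0.498
grasp_force: 0.0
23.45 rig y of grip 182.81938496746324 F 0.46354457463043575 -0.4213585276628496
t 23.45 grasp [642.5  79.6 189.5] yaw 1.3775 q [ 0.42  0.35 -0.13 -0.   -1.09 -2.19] w 0.497
[-1.000e-01 -2.728e+02 -4.000e-01] -1.57
```

In the tool's units: -268 mm / 750 = -0.3573, -260 mm / 750 = -0.3467, -1.57 rad / 3.1416 = -0.4997.

```bash
python3 jog.py '[[0.5, 0, -0.0293, 0, -0.0446], [0.5, 0, -0.0613, 0, -0.0891], [0.5, 0, -0.0933, 0, -0.1337], [0.5, 0, -0.1253, 0, -0.1783], [0.5, 0, -0.1573, 0, -0.2228], [0.5, 0, -0.1893, 0, -0.2674], [0.5, 0, -0.2213, 0, -0.3119], [0.5, 0, -0.2533, 0, -0.3565], [0.5, 0, -0.2853, 0, -0.4011], [0.5, 0, -0.3173, 0, -0.4456], [0.5, 0, -0.3467, 0, -0.4902], [0.5, 0, -0.3573, 0, -0.4997]]' ;python3 jog.py '[[0.5, 0, 0, 0, 0], [0.5, 0, 0, 0, 0], [0.5, 0, 0, 0, 0]]' >/dev/null; python3 - <<'E'
exec(open("chk.py").read())
o=np.array([607.6,-99.8]);a=1.377;u=np.array([np.cos(a),np.sin(a)]);v=np.array([u[1],-u[0]])
P=lambda x,y,z:[*(o+u*y+v*x),z]
print(proj(f,[P(18,-145,61),P(-18,-145,61),P(18,-130,61),P(-18,-130,61)]).round())
print(G[60:190:2,int(proj(f,[P(0,-140,61)])[0,0])])
plan((*(o-85*u),69,a+np.pi/2))
E
```

```text
time: 24.65
tcp_pos: [590.5, -185.0, 235.5]
orientation: [-0.637, 0.771, 0.001, -0.001]
wrist_force: [-0.3, 1.0, -0.2]
gripper_width: 0.5
grasp_force: 0.0
25.0 [ 591.68423204 -182.64137564  189.80292941]
[[231. 118.]
 [276. 117.]
 [231. 137.]
 [276. 136.]]
[ 57  58  58  57  56  58  58  58  58  60  65 118 167 173 173 173 173 173
 173 174 174 174 163 100  85  94  94  91  89  89  89  89  90  90  91  91
  90  90  90  90  89  89  90  89  88  89  89  89  89  88  88  88  88  88
  88  87  87  94  83  60  47  47  48  47  48]
t 25.0 grasp [ 591.7 -182.6  189.8] yaw 2.9477 q [ 0.02  0.31 -0.19 -0.   -1.07 -0.21] w 0.502
[  0.6   0.3 120.8] -0.0
```

In the tool's units: 120 mm / 750 = 0.16, 105 mm / 750 = 0.14.

```bash
python3 jog.py '[[0.5, 0.0093, 0.0004, 0.06, 0], [0.5, 0.0093, 0.0004, 0.1133, 0], [0.5, 0.0093, 0.0004, 0.14, 0], [0.5, 0.0093, 0.0004, 0.1533, 0], [0.5, 0.0093, 0.0004, 0.16, 0], [0.5, 0.0093, 0.0004, 0.16, 0], [0, 0.0093, 0.0004, 0.16, 0], [0, 0.0093, 0.0004, 0.16, 0], [0, 0.0093, 0.0004, 0.16, 0], [0, 0.0093, 0.0004, 0.16, 0], [0, 0.0093, 0.0004, 0.16, 0], [0, 0.0093, 0.0004, 0.16, 0]]' 60; python3 jog.py '[[0, 0, 0, 0, 0], [0, 0, 0, 0, 0], [0, -0.0013, 0, -0.0013, 0], [0, -0.0027, 0, -0.0027, 0], [0, -0.0027, 0, -0.0107, 0], [0, -0.0027, 0, -0.02, 0], [0, -0.0027, 0, -0.0333, 0], [0, -0.0027, 0, -0.0533, 0], [0, -0.0027, 0, -0.0867, 0], [0, -0.0027, 0, -0.12, 0], [0, -0.0027, 0, -0.12, 0], [0, -0.0027, 0, -0.12, 0]]'; python3 - <<'E'
exec(open("chk.py").read())
cv2.imwrite("pics/w7.png",f["pixels"])
plan((370,-260,120,2.948),(370,-260,120,1.63))
c=np.array([[466.8,-119.5],[486.2,-429],[263.9,-446],[250.6,-138.2]]);e=c[1]+c[2]-c[0]-c[3];print(np.arctan2(e[1],e[0]))
E
```

```text
time: 26.2
tcp_pos: [590.2, -190.2, 117.7]
orientation: [-0.635, 0.772, -0.0, 0.0]
wrist_force: [-0.6, 1.1, 4.0]
gripper_width: 0.151
grasp_force: 60.0
time: 27.4
tcp_pos: [590.6, -188.1, 208.4]
orientation: [-0.635, 0.772, -0.001, 0.001]
wrist_force: [0.2, -0.4, -1.9]
gripper_width: 0.15
grasp_force: 60.0
27.45 [ 590.05825396 -188.05102778  160.34887851]
t 27.45 grasp [ 590.1 -188.1  160.3] yaw 2.9475 q [ 0.01  0.33 -0.23 -0.   -1.01 -0.2 ] w 0.149
[113.  202.   40.3] -0.001
[113.  202.   40.3] 1.317
-1.5178731696302132
```

View pics/w7.png

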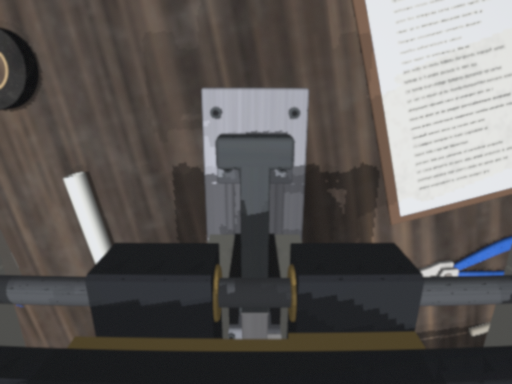

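In the tool's units: 184.5 mm / 750 = 0.246, 113.6 mm / 750 = 0.1515.

```bash
python3 jog.py '[[0, 0.0267, 0.0467, 0, 0], [0, 0.06, 0.1, 0, 0], [0, 0.0933, 0.1533, 0, 0], [0, 0.1267, 0.2067, 0.0267, 0], [0, 0.1467, 0.2373, 0.0667, 0], [0, 0.1515, 0.246, 0.1067, 0], [0, 0.1515, 0.246, 0.1333, 0], [0, 0.1515, 0.246, 0.1467, 0], [0, 0.1515, 0.246, 0.1573, 0], [0, 0.1515, 0.246, 0.1627, 0], [0, 0.1515, 0.246, 0.1627, 0], [0, 0.1515, 0.246, 0.1627, 0]]'; python3 - <<'E'
from h import *
plan((387,-264,29,2.948)); print(r.get_state()["wrist_force"])
E
```

```text
time: 28.65
tcp_pos: [388.0, -264.1, 85.7]
orientation: [-0.636, 0.772, -0.0, 0.0]
wrist_force: [1.0, 1.1, -1.2]
gripper_width: 0.151
grasp_force: 60.0
t 28.65 grasp [ 388.1 -264.1   38.7] yaw 2.9482 q [-0.18  0.27 -0.69  0.   -0.61 -0.02] w 0.151
[0.1 1.  9.7] 0.0
[ 0.96041279  1.10865702 -1.2143386 ]
```

In the tool's units: 2.5 mm / 750 = 0.0033, 1.5 mm / 750 = 0.002.

```bash
for i in 1 2 3 4; do python3 jog.py '[[0, 0, 0, 0.002, 0], [0, 0, 0, 0.0033, 0], [0, 0, 0, 0.0033, 0]]'|egrep 'tcp|wrist'; done
```

```text
tcp_pos: [387.5, -264.1, 82.9]
wrist_force: [1.1, 0.5, -1.3]
tcp_pos: [387.4, -264.1, 80.1]
wrist_force: [0.8, -0.8, -1.5]
tcp_pos: [387.4, -264.1, 77.6]
wrist_force: [0.4, -0.4, -2.5]
tcp_pos: [387.6, -264.1, 75.7]
wrist_force: [-2.2, 2.3, 7.1]
```

Contact at 75.7 as predicted; release, rise and check.

In the tool's units: -170 mm / 750 = -0.2267, -130 mm / 750 = -0.1733.

```bash
python3 jog.py '[[0.15, 0, 0, 0, 0], [0.2, 0, 0, 0, 0], [0.3, 0, 0, 0, 0], [0.4, 0, 0, 0, 0], [0.5, 0, 0, 0, 0], [0.5, 0, 0, 0, 0], [0.5, 0, 0, -0.04, 0], [0.5, 0, 0, -0.1067, 0], [0.5, 0, 0, -0.1733, 0], [0.5, 0, 0, -0.2267, 0], [0.5, 0, 0, -0.2267, 0], [0.5, 0, 0, -0.2267, 0]]'; python3 jog.py '[[0.5, -0.0667, 0, -0.0267, 0], [0.5, -0.1333, -0.0667, -0.0267, 0], [0.5, -0.2, -0.12, -0.0267, 0], [0.5, -0.2667, -0.1333, -0.0267, 0], [0.5, -0.3333, -0.1333, -0.0267, 0], [0.5, -0.4, -0.1333, -0.0267, 0], [0.5, -0.4, -0.1333, -0.0267, 0], [0.5, -0.4, -0.1333, -0.0267, 0]]' | head -2; python3 - <<'E'
from h import *
f=r.grab_frame("top"); a=f["pixels"]
cv2.imwrite("pics/end.png",cv2.resize(a[110:320,140:420],None,fx=2.8,fy=2.8,interpolation=cv2.INTER_CUBIC))
E
```

```text
time: 31.05
tcp_pos: [387.7, -264.0, 246.2]
orientation: [-0.635, 0.772, -0.001, 0.001]
wrist_force: [0.2, 0.3, -1.3]
gripper_width: 0.499
grasp_force: 0.0
time: 31.85
tcp_pos: [543.8, 14.4, 263.0]
```

View pics/end.png

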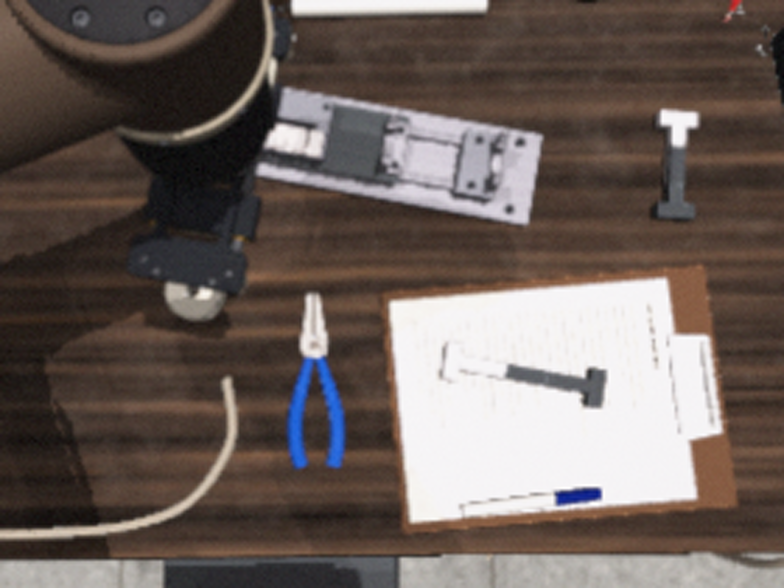

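The long piece lies flat in the middle of the sheet, with its ends at (455,362) and (597,387). The marker, pliers, short piece and tube are undisturbed, and the gripper is high and clear.

```bash
python3 -c "
from cell import r
print(r.sign_off())"
```

```text
the job is handed in; nothing more can be done
None
```

The long piece was loaded to about 50 mm on the gauge (between the long lines) for over a second and eased back to zero. It now lies flat on the clipboard sheet, and the job was handed in at about 32 s; sign-off returned no verdict.

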